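# Press the long stone home in its setting

### The job

On the jeweller's work board, put a fingertip on the long rectangular stone (not the square or the round one), press it gently straight down until it is fully home in its setting, keep it pressed for two seconds so that it takes, then withdraw. Do not shift or lift its block, and leave the other two stones, their blocks, the jar, the spool and the pliers untouched.

Things in the scene. Friction and masses are not known exactly. Their poses are not given: they have to be found in the camera images.
- board: plywood work board 340 x 460 x 12 mm (x, y, z), fixed to the bench; origin at the centre of its underside, its top 12 mm higher
- long_block: turned dark hardwood block, a puck 76 mm across and 40 mm high, 0.4 kg, loose on the board; origin at the centre of its underside, z up. In its top sits a long rectangular brass setting (59 x 29 mm outside, 3 mm wall, rim at z = 50 mm in the block's frame, long side along the block's x) with the long stone in it
- long_stone: long step-cut milk-white glass stone, 50 x 20 mm, flat top 44 x 14 mm. Slides straight down by stiff friction (about 3 N), stays where left. Its top starts 57 to 60 mm over the block's underside and is at 52 mm (2 mm above the brass rim) when fully home on a hard stop. Cracks above 60 N: press at 15 mm/s or slower. Origin at its underside, 14 mm below its top
- long_top (a point): centre of the top face of the long stone; moves with it, z up
- square_block: turned dark hardwood block, a puck 76 mm across and 40 mm high, 0.4 kg, loose on the board; origin at the centre of its underside, z up. It carries a square brass setting (43 mm outside, rim at z = 50 mm) with the square stone in it
- square_top (a point): centre of the top face of the square milk-white glass stone (34 x 34 mm), 57 to 60 mm above its block's underside; to be left as it is
- round_block: turned dark hardwood block, a puck 76 mm across and 40 mm high, 0.4 kg, loose on the board; origin at the centre of its underside, z up. It carries a round brass setting (45 mm outside, rim at z = 50 mm) with the round stone in it
- round_top (a point): centre of the top face of the round milk-white glass stone (36 mm across), 57 to 60 mm above its block's underside; to be left as it is
- spool: small spool of brass wire, 40 mm across, 36 mm high, standing loose on the board; origin at the centre of its underside
- jar: small closed jar, 44 mm across, 50 mm high with a steel cap, standing loose on the board; origin at the centre of its underside
- pliers: pliers lying loose on the board, 12 mm high, about 155 mm long along their x (jaws to +x) and 60 mm wide over the red grips; origin near their middle, at the underside
There are look-alikes about, which are no part of the job. What is shaped like the long_block but green is not meant.

How it is judged:
By the outcome, as a careful person would: the job done as asked, in the order asked, and still so for the second after the job is handed in, with the robot touching nothing.
It also fails if it takes over 40 s, if anything falls off the work surface, if the arm or the gripper's body presses on something with over 40 N, if the wrist force passes 120 N, or if a joint passes its speed limit or range.

### The arm

A 7-joint arm with a two-finger parallel gripper is mounted at the origin on the work surface. World frame = base frame: x ahead of the robot, y to its left, z up, the work surface at z = 0. Lengths are in m, angles in rad, forces in N, time in s.
With the tool pointing down it reaches from about 0.4 to 0.85 m from the base axis. Payload 4.4 kg.
Tool frame: the origin (TCP) lies midway between the tips of the shut fingers; the grasp point (between the pads) lies 19 mm behind it; z points along the fingers, y is the line along which they close (so a half turn about z gives the same grasp; the last joint's range is limited). The gripper opens to 94 mm and grips with 3 to 60 N. Pads are 16 mm wide; open, the fingers measure 119 mm over their backs; the gripper's body (75 mm by 177 mm) begins 78 mm behind the grasp point.
Start: joints at [-1.404, 0.628, 0.038, 1.517, -0.027, 0.996, -0.02], TCP at [0.15, 0.632, 0.205] pointing down, gripper open.
Joint ranges: [-3.06, 3.06], [-0.37, 2.12], [-1.25, 1.32], [0.18, 2.47], [-1.1, 4.24], [0.23, 1.98], [-2.94, 2.94]. Speed limits (rad/s): [2.57, 2.57, 3.14, 3.14, 3.14, 3.14, 3.14].

### API

Orientations are given as a unit quaternion [x, y, z, w].
In Python, from rig import robot gives the robot as it stands.
- The arm moves only by the tool send_rows, never from a script. Its argument "rows" is a list of rows, each an object with "dp": the shift along the tool's x, y, z in m, a list of three; "roll": the turn about the tool's z in degrees; "grip": the opening, from 0 (shut) to 1 (fully open). In form: [{"dp": [dx, dy, dz], "roll": roll, "grip": grip}, ...]. A call has 1 to 5 rows; each row shifts and turns the commanded pose from where the row before left it, along the tool's axes as they then stand; what a row does not reach is not made up. A row lasts 1/8 s, in which the tool goes at most 62.5 mm and 10.7 degrees, less where a joint would pass 70% of its speed; a pose out of reach is approached as far as the arm can. A call is refused whole if a number of a shift passes 0.0625 or a number of a turn 10.7, either way. A call with a gripper value outside its range is refused whole. The fingers move at their own pace and stop on an object; the grip force is fixed at half the most. Time passes only in rows, so rows that do not move let the fingers close. It gives the time, the measured TCP pose, the force, the opening and the grip force at its end, in the units of the state.
- robot.state(): the state, without advancing time (a new reading comes with each control period).
- robot.read_camera(name): name is "side" or "top"; returns a dict with "pixels" (400x640x3 uint8, red, green, blue), "fov_y" (degrees; the focal length in pixels is half the picture's height over the tangent of half this angle, whatever the lens; pixels are square), "cx", "cy" (the principal point, pixels), "R" (3x3) and "t" (3): a world point X has camera coordinates R X + t. Camera axes: x right, y down, z forward; pixel columns grow to the right and rows downward; lengths in m; the calibration is good to about 2 mm. A picture is of the moment at which its call begins. There is no depth.
- robot.job_done(): hands the job in; it is judged then, once.
The state is a dict: "t": time; "joint_pos": joint angles; "qvel": joint speeds; "joint_torque": joint torques, N m; "tcp_pos": TCP position; "orientation": TCP orientation; "ft_force": force on the tool from outside, world axes, zero at the start; "wrist_torque": the same for the moment, N m; "finger_gap": finger opening in m; "finger_force": force on a finger pad.
Only numpy, scipy, OpenCV 4.12 (cv2) and the standard library are available. Lean on these libraries where they do the work, as an engineer would, in place of code of your own. Each camera call takes 0.05 s, during which the arm holds its last target. There are 200 camera calls.

## Working session

There is one attempt and no reset: what is moved stays moved. The work goes in short steps, Python scripts to look and compute and a tool call to move; the robot and the scene stay as the last step left them, time stands still between calls to the robot, and variables do not carry over. Pictures are saved under pics/ and viewed, at most 10 in all, crops included, and the job is handed in when it is done.

Besides the shell and the picture viewer there is one more tool, called after "Emit:" in YAML: its name, and indented under it one key for each argument. send_rows: Moves the arm, as the interface text tells. Its arguments: {"type":"object","properties":{"rows":{"type":"array"}},"required":["rows"]}

```bash
mkdir -p pics; python3 - <<'E'
from rig import robot
import cv2
s=robot.state(); print(s['tcp_pos'],s['orientation'],s['finger_gap'],s['ft_force'],s['t'])
for n in('top','side'):
    c=robot.read_camera(n); cv2.imwrite(f'pics/{n}1.png',c['pixels'][:,:,::-1]); print(n,c['fov_y'],c['cx'],c['cy'],c['R'],c['t'])
E
```

```text
[0.14973465 0.63187179 0.20458804] [ 1.16114458e-01  9.93235435e-01 -8.89026383e-04 -1.10539378e-04] 0.09408585388594089 [-0.51228026 -0.55627438  0.00613411] 0.0
top 56.000285623363034 321.30854445961273 202.28890825446845 [[ 0.01847694 -0.99982836 -0.00136092]
 [-0.98592843 -0.01799385 -0.16619674]
 [ 0.16614373  0.00441258 -0.98609167]] [-0.00338574  0.58336812  0.78059901]
side 55.7351477367355 320.6375610825289 199.36454420727176 [[ 0.86716127 -0.49801719  0.00319515]
 [-0.26573292 -0.46810849 -0.84276952]
 [ 0.42120939  0.72996803 -0.53826511]] [-0.48116651  0.20974363  0.55320161]
```

View pics/top1.png

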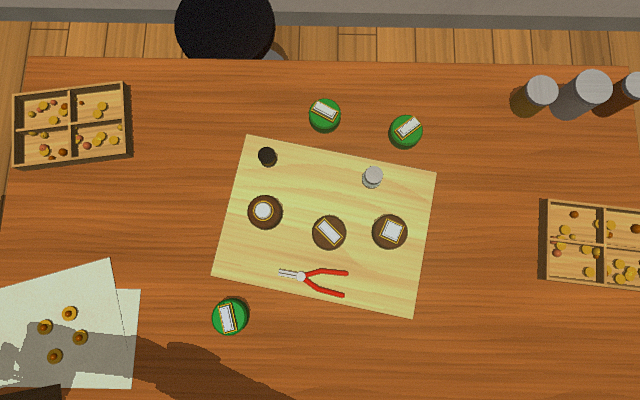

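View pics/side1.png

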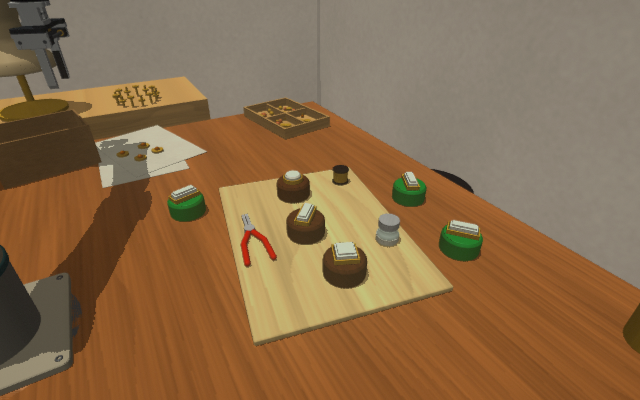

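The top view shows the long stone on the middle dark block at about (330,232), with the round stone at (263,211) and the square at (393,231). In the side view the long stone is at about (306,213).

```bash
cat > h.py <<'E'
from rig import robot
import cv2, numpy as np
def ray(c,p):
    f=200/np.tan(np.radians(c['fov_y']/2)); R=np.array(c['R']);t=np.array(c['t'])
    d=R.T@np.array([(p[0]-c['cx'])/f,(p[1]-c['cy'])/f,1]); return -R.T@t,d/np.linalg.norm(d)
def onz(c,p,z):
    o,d=ray(c,p); return o+d*(z-o[2])/d[2]
def tri(c1,p1,c2,p2):
    o,d=ray(c1,p1);q,e=ray(c2,p2); s=np.linalg.lstsq(np.c_[d,-e],q-o,rcond=None)[0]
    a,b=o+d*s[0],q+e*s[1]; return (a+b)/2,np.linalg.norm(a-b)
def white(c,p,r=22,th=150):
    im=c['pixels'].astype(int); m=((im.min(2)>th)&(im.max(2)-im.min(2)<40)).astype(np.uint8)
    w=np.zeros_like(m); cv2.circle(w,p,r,1,-1); cs=cv2.findContours(m*w,cv2.RETR_EXTERNAL,cv2.CHAIN_APPROX_NONE)[0]
    return max(cs,key=cv2.contourArea)
def cen(k): m=cv2.moments(k); return np.array([m['m10'],m['m01']])/m['m00']
E
python3 - <<'E'
from h import *
a=robot.read_camera('top');b=robot.read_camera('side')
for n,pa,pb in(('long',(330,232),(306,213)),('sq',(393,231),(345,252)),('rnd',(263,211),(292,177))):
    for th in (150,200):
        ka,kb=white(a,pa,th=th),white(b,pb,18,th); P,g=tri(a,cen(ka),b,cen(kb))
        box=cv2.boxPoints(cv2.minAreaRect(ka)); W=np.array([onz(a,q,.0705) for q in box])
        e=[W[1]-W[0],W[2]-W[1]]; e.sort(key=np.linalg.norm)
        print(n,th,cen(ka),cen(kb),'tri',P.round(4),g.round(4),'plane',onz(a,cen(ka),.0705).round(4),'size',[np.linalg.norm(v).round(4) for v in e],'yaw',np.degrees(np.arctan2(e[1][1],e[1][0])).round(1))
for p in((246,134),(437,173),(413,319),(211,276)): print(onz(a,p,.012).round(3))
v=[cv2.resize(c['pixels'][y-40:y+40,x-50:x+50,::-1],(400,320),interpolation=cv2.INTER_NEAREST) for c,x,y in((a,330,232),(b,306,215))]
cv2.imwrite('pics/crop.png',np.hstack(v))
E
```

```text
long 150 [328.80038204 231.28748806] [304.50119904 209.28776978] tri [ 0.516  -0.009   0.0689] 0.004 plane [ 0.5177 -0.0098  0.0705] size [np.float64(0.0166), np.float64(0.048)] yaw -134.1Traceback (most recent call last):
  File "<stdin>", line 5, in <module>
  File "h.py", line 14, in white
    return max(cs,key=cv2.contourArea)
ValueError: max() iterable argument is empty
```

```bash
python3 - <<'E'
from h import *
a=robot.read_camera('top');b=robot.read_camera('side')
for n,pa,pb in(('long',(330,232),(306,213)),('sq',(393,231),(345,252)),('rnd',(263,211),(292,177))):
    for th in (130,165):
        ka,kb=white(a,pa,th=th),white(b,pb,18,th); P,g=tri(a,cen(ka),b,cen(kb))
        box=cv2.boxPoints(cv2.minAreaRect(ka)); W=np.array([onz(a,q,.0705) for q in box])
        e=[W[1]-W[0],W[2]-W[1]]; e.sort(key=np.linalg.norm)
        print(n,th,cen(ka),cen(kb),'tri',P.round(4),g.round(4),'plane',onz(a,cen(ka),.0705).round(4),'size',[np.linalg.norm(v).round(4) for v in e],'yaw',np.degrees(np.arctan2(e[1][1],e[1][0])).round(1))
for p in((246,134),(437,173),(413,319),(211,276)): print(onz(a,p,.012).round(3))
v=[cv2.resize(c['pixels'][y-40:y+40,x-50:x+50,::-1],(400,320),interpolation=cv2.INTER_NEAREST) for c,x,y in((a,330,232),(b,306,215))]
cv2.imwrite('pics/crop.png',np.hstack(v))
s=robot.state();print(s['t'])
from scipy.spatial.transform import Rotation as Ro
print(Ro.from_quat(s['orientation']).as_matrix().round(4))
E
```

```text
long 130 [328.75567666 231.53042688] [305.1547619  210.84656085] tri [ 0.5164 -0.0093  0.0651] 0.0026 plane [ 0.5171 -0.0097  0.0705] size [np.float64(0.0181), np.float64(0.048)] yaw -134.1
long 165 [329.  231.5] [304.70426065 209.14035088] tri [ 0.5158 -0.0096  0.0696] 0.0033 plane [ 0.5172 -0.0102  0.0705] size [np.float64(0.0166), np.float64(0.0464)] yaw -134.1
sq 130 [391.7108067  230.49771689] [344.81280445 249.12108559] tri [ 0.5208 -0.1432  0.0657] 0.0032 plane [ 0.5218 -0.1431  0.0705] size [np.float64(0.0331), np.float64(0.0336)] yaw -24.2
sq 165 [391.62745098 230.55228758] [344.19485658 247.53610287] tri [ 0.5202 -0.1424  0.0688] 0.0035 plane [ 0.5217 -0.1429  0.0705] size [np.float64(0.0326), np.float64(0.0327)] yaw -23.4
rnd 130 [262.54       210.14190476] [292.23717949 174.36538462] tri [0.5597 0.1341 0.0649] 0.0031 plane [0.5603 0.1326 0.0705] size [np.float64(0.0316), np.float64(0.0324)] yaw -133.6
rnd 165 [262.22142857 209.73571429] [292.  173.5] tri [0.5599 0.1347 0.0669] 0.0039 plane [0.5612 0.1334 0.0705] size [np.float64(0.0286), np.float64(0.0294)] yaw -133.6
[0.751 0.19  0.012]
[ 0.664 -0.261  0.012]
[ 0.334 -0.198  0.012]
[0.418 0.251 0.012]
0.3
[[-9.730e-01  2.307e-01 -1.000e-04]
 [ 2.307e-01  9.730e-01 -6.000e-04]
 [-0.000e+00 -6.000e-04 -1.000e+00]]
```

View pics/crop.png

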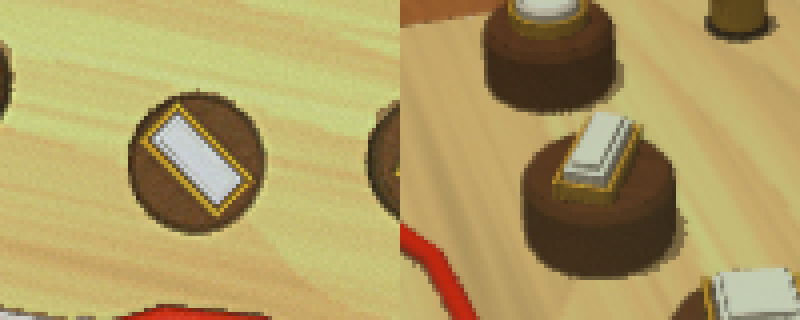

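The crop confirms the brass rim and the step-cut long stone, with its long axis at about 46° in the world frame. Its top centre is near (0.516, -0.010, 0.070), which agrees with the board corners and the given sizes. I'll move over it with the fingers shut.

Emit:
send_rows:
  rows:
    - {"dp": [-0.037,-0.0255,0],"roll": 0,"grip": 0}
    - {"dp": [-0.037,-0.0255,0],"roll": 0,"grip": 0}
    - {"dp": [-0.037,-0.0255,0],"roll": 0,"grip": 0}
    - {"dp": [-0.037,-0.0255,0],"roll": 0,"grip": 0}
    - {"dp": [-0.037,-0.0255,0],"roll": 0,"grip": 0}

```text
t: 0.92
tcp_pos: [0.3015, 0.4646, 0.2056]
orientation: [0.116, 0.993, 0.0, 0.0]
ft_force: [0.4, 0.4, 0.3]
finger_gap: 0.0471
finger_force: 0.0
```

Emit:
send_rows:
  rows:
    - {"dp": [-0.037,-0.0255,0],"roll": 0,"grip": 0}
    - {"dp": [-0.037,-0.0255,0],"roll": 0,"grip": 0}
    - {"dp": [-0.037,-0.0255,0],"roll": 0,"grip": 0}
    - {"dp": [-0.037,-0.0255,0],"roll": 0,"grip": 0}
    - {"dp": [-0.037,-0.0255,0],"roll": 0,"grip": 0}

```text
t: 1.55
tcp_pos: [0.4521, 0.2979, 0.2056]
orientation: [0.116, 0.993, 0.0, 0.0]
ft_force: [0.7, -0.1, -0.2]
finger_gap: 0.0008
finger_force: 0.0
```

Emit:
send_rows:
  rows:
    - {"dp": [-0.027,-0.0572,0],"roll": 0,"grip": 0}
    - {"dp": [-0.027,-0.0572,0],"roll": 0,"grip": 0}
    - {"dp": [-0.027,-0.0572,0],"roll": 0,"grip": 0}
    - {"dp": [-0.027,-0.0572,0],"roll": 0,"grip": 0}
    - {"dp": [-0.027,-0.0572,0],"roll": 0,"grip": 0}

```text
t: 2.17
tcp_pos: [0.5161, -0.0086, 0.2057]
orientation: [0.116, 0.993, 0.0, 0.0]
ft_force: [0.3, -0.0, 0.1]
finger_gap: 0.0006
finger_force: 0.0
```

Emit:
send_rows:
  rows:
    - {"dp": [0,0,0.02],"roll": 10.3,"grip": 0}
    - {"dp": [0,0,0.02],"roll": 10.3,"grip": 0}
    - {"dp": [0,0,0.02],"roll": 10.2,"grip": 0}
    - {"dp": [0,0,0],"roll": 0,"grip": 0}
    - {"dp": [0,0,0],"roll": 0,"grip": 0}

```text
t: 2.8
tcp_pos: [0.5162, -0.0066, 0.146]
orientation: [0.374, 0.927, 0.0, 0.0]
ft_force: [-0.1, -0.2, 0.3]
finger_gap: -0.0
finger_force: 0.0
```

Emit:
send_rows:
  rows:
    - {"dp": [-0.002,-0.002,0.018],"roll": 0,"grip": 0}
    - {"dp": [0,0,0.018],"roll": 0,"grip": 0}
    - {"dp": [0,0,0.018],"roll": 0,"grip": 0}
    - {"dp": [0,0,0.009],"roll": 0,"grip": 0}
    - {"dp": [0,0,0],"roll": 0,"grip": 0}

```text
t: 3.42
tcp_pos: [0.5159, -0.0096, 0.0826]
orientation: [0.375, 0.927, 0.0, -0.0]
ft_force: [-0.1, -0.4, -0.7]
finger_gap: 0.0002
finger_force: 0.0
```

```bash
python3 - <<'E'
from h import *
a=robot.read_camera('top');b=robot.read_camera('side')
v=[cv2.resize(c['pixels'][y-40:y+40,x-50:x+50,::-1],(400,320),interpolation=cv2.INTER_NEAREST) for c,x,y in((a,330,232),(b,306,205))]
cv2.imwrite('pics/crop2.png',np.hstack(v)); s=robot.state(); print(s['tcp_pos'],s['ft_force'],s['joint_pos'])
E
```

```text
[ 0.51633707 -0.00962165  0.08315532] [ 0.46705623 -0.32066651  0.2647255 ] [-0.1507523   0.62949264  0.17165816  2.00410385 -0.20306007  0.52273725
  0.96572971]
```

View pics/crop2.png

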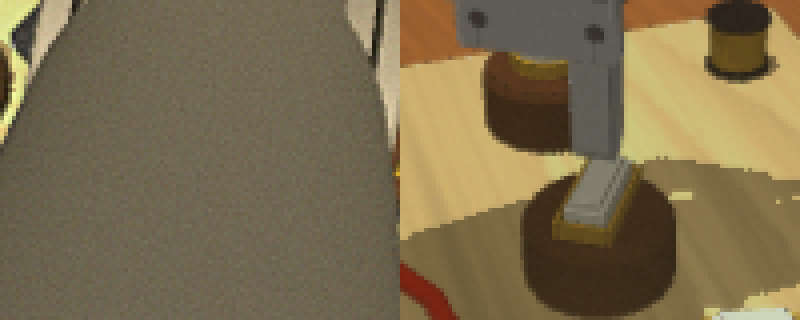

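The side crop shows the shut fingertip at crop (597,155), directly over the long stone and clear of it. I'll descend slowly at 12 mm/s, watching the force.

Emit:
send_rows:
  rows:
    - {"dp": [0,0,0.0015],"roll": 0,"grip": 0}
    - {"dp": [0,0,0.0015],"roll": 0,"grip": 0}
    - {"dp": [0,0,0.0015],"roll": 0,"grip": 0}
    - {"dp": [0,0,0.0015],"roll": 0,"grip": 0}
    - {"dp": [0,0,0.0015],"roll": 0,"grip": 0}

```text
t: 4.15
tcp_pos: [0.5157, -0.0096, 0.0748]
orientation: [0.376, 0.927, -0.0, -0.0]
ft_force: [-0.1, -0.3, -0.6]
finger_gap: 0.0006
finger_force: 0.0
```

Emit:
send_rows:
  rows:
    - {"dp": [0,0,0.001],"roll": 0,"grip": 0}
    - {"dp": [0,0,0.001],"roll": 0,"grip": 0}
    - {"dp": [0,0,0.001],"roll": 0,"grip": 0}
    - {"dp": [0,0,0.001],"roll": 0,"grip": 0}
    - {"dp": [0,0,0.001],"roll": 0,"grip": 0}

```text
t: 4.78
tcp_pos: [0.5158, -0.0096, 0.0701]
orientation: [0.376, 0.927, 0.0, 0.0]
ft_force: [-0.7, -0.9, 2.0]
finger_gap: 0.0003
finger_force: 1.4
```

Contact is at about z = 0.070, as expected.

Emit:
send_rows:
  rows:
    - {"dp": [0,0,0.001],"roll": 0,"grip": 0}
    - {"dp": [0,0,0.001],"roll": 0,"grip": 0}
    - {"dp": [0,0,0.001],"roll": 0,"grip": 0}
    - {"dp": [0,0,0.001],"roll": 0,"grip": 0}

```text
t: 5.28
tcp_pos: [0.5158, -0.0096, 0.0659]
orientation: [0.376, 0.927, 0.0, 0.0]
ft_force: [-1.2, 0.8, 2.5]
finger_gap: 0.0001
finger_force: 1.4
```

Emit:
send_rows:
  rows:
    - {"dp": [0,0,0.0005],"roll": 0,"grip": 0}
    - {"dp": [0,0,0.0005],"roll": 0,"grip": 0}
    - {"dp": [0,0,0.0005],"roll": 0,"grip": 0}

```text
t: 5.65
tcp_pos: [0.5158, -0.0096, 0.0644]
orientation: [0.376, 0.927, 0.0, -0.0]
ft_force: [-0.5, 0.0, 2.8]
finger_gap: 0.0003
finger_force: 1.4
```

Emit:
send_rows:
  rows:
    - {"dp": [0,0,0.0005],"roll": 0,"grip": 0}
    - {"dp": [0,0,0.0005],"roll": 0,"grip": 0}

```text
t: 5.9
tcp_pos: [0.5158, -0.0096, 0.0641]
orientation: [0.376, 0.927, 0.0, 0.0]
ft_force: [-2.2, -0.2, 13.9]
finger_gap: 0.0004
finger_force: 6.9
```

Emit:
send_rows:
  rows:
    - {"dp": [0,0,0.0003],"roll": 0,"grip": 0}
    - {"dp": [0,0,0.0002],"roll": 0,"grip": 0}

```text
t: 6.15
tcp_pos: [0.5158, -0.0096, 0.0641]
orientation: [0.376, 0.927, 0.0, 0.0]
ft_force: [-3.7, -0.2, 16.4]
finger_gap: 0.0008
finger_force: 8.1
```

On the hard stop at 16 N. I'll hold for more than 2 s.

Emit:
send_rows:
  rows:
    - {"dp": [0,0,0],"roll": 0,"grip": 0}
    - {"dp": [0,0,0],"roll": 0,"grip": 0}
    - {"dp": [0,0,0],"roll": 0,"grip": 0}
    - {"dp": [0,0,0],"roll": 0,"grip": 0}
    - {"dp": [0,0,0],"roll": 0,"grip": 0}

```text
t: 6.78
tcp_pos: [0.5158, -0.0096, 0.0641]
orientation: [0.376, 0.927, 0.0, 0.0]
ft_force: [-3.0, -0.3, 14.1]
finger_gap: 0.0003
finger_force: 7.4
```

Emit:
send_rows:
  rows:
    - {"dp": [0,0,0],"roll": 0,"grip": 0}
    - {"dp": [0,0,0],"roll": 0,"grip": 0}
    - {"dp": [0,0,0],"roll": 0,"grip": 0}
    - {"dp": [0,0,0],"roll": 0,"grip": 0}
    - {"dp": [0,0,0],"roll": 0,"grip": 0}

```text
t: 7.4
tcp_pos: [0.5158, -0.0096, 0.0641]
orientation: [0.376, 0.927, 0.0, 0.0]
ft_force: [-2.8, 0.4, 14.4]
finger_gap: 0.0006
finger_force: 7.4
```

Emit:
send_rows:
  rows:
    - {"dp": [0,0,0],"roll": 0,"grip": 0}
    - {"dp": [0,0,0],"roll": 0,"grip": 0}
    - {"dp": [0,0,0],"roll": 0,"grip": 0}
    - {"dp": [0,0,0],"roll": 0,"grip": 0}
    - {"dp": [0,0,0],"roll": 0,"grip": 0}

```text
t: 8.02
tcp_pos: [0.5158, -0.0096, 0.0641]
orientation: [0.376, 0.927, 0.0, 0.0]
ft_force: [-3.1, -0.5, 15.2]
finger_gap: 0.0002
finger_force: 7.4
```

Emit:
send_rows:
  rows:
    - {"dp": [0,0,0],"roll": 0,"grip": 0}
    - {"dp": [0,0,0],"roll": 0,"grip": 0}
    - {"dp": [0,0,0],"roll": 0,"grip": 0}
    - {"dp": [0,0,0],"roll": 0,"grip": 0}
    - {"dp": [0,0,0],"roll": 0,"grip": 0}

```text
t: 8.65
tcp_pos: [0.5158, -0.0096, 0.0641]
orientation: [0.376, 0.927, 0.0, 0.0]
ft_force: [-2.4, 0.5, 14.3]
finger_gap: 0.0004
finger_force: 7.4
```

Emit:
send_rows:
  rows:
    - {"dp": [0,0,-0.002],"roll": 0,"grip": 0}
    - {"dp": [0,0,-0.005],"roll": 0,"grip": 0}
    - {"dp": [0,0,-0.02],"roll": 0,"grip": 0}
    - {"dp": [0,0,-0.04],"roll": 0,"grip": 0}
    - {"dp": [0,0,-0.04],"roll": 0,"grip": 0}

```text
t: 9.28
tcp_pos: [0.5154, -0.0096, 0.1708]
orientation: [0.376, 0.927, -0.0, -0.0]
ft_force: [0.9, 0.7, -0.2]
finger_gap: 0.0006
finger_force: 0.0
```

Emit:
send_rows:
  rows:
    - {"dp": [0,0,-0.03],"roll": 0,"grip": 0}
    - {"dp": [0.04,0.04,0],"roll": 0,"grip": 0}
    - {"dp": [0.04,0.04,0],"roll": 0,"grip": 0}
    - {"dp": [0.04,0.04,0],"roll": 0,"grip": 0}
    - {"dp": [0.04,0.04,0],"roll": 0,"grip": 0}

```text
t: 9.9
tcp_pos: [0.5121, 0.2184, 0.2]
orientation: [0.376, 0.927, -0.0, 0.0]
ft_force: [1.2, 0.7, 0.0]
finger_gap: 0.0004
finger_force: 0.0
```

Emit:
send_rows:
  rows:
    - {"dp": [0.04,0.04,0],"roll": 0,"grip": 0}
    - {"dp": [0.04,0.04,0],"roll": 0,"grip": 0}
    - {"dp": [0,0,0],"roll": 0,"grip": 0}
    - {"dp": [0,0,0],"roll": 0,"grip": 0}

```text
t: 10.4
tcp_pos: [0.5105, 0.3289, 0.1995]
orientation: [0.376, 0.927, -0.001, 0.0]
ft_force: [-0.3, 0.3, -0.2]
finger_gap: 0.0003
finger_force: 0.0
```

```bash
python3 - <<'E'
from h import *
a=robot.read_camera('top');b=robot.read_camera('side')
v=[cv2.resize(c['pixels'][y-40:y+40,x-50:x+50,::-1],(400,320),interpolation=cv2.INTER_NEAREST) for c,x,y in((a,330,232),(b,306,215))]
cv2.imwrite('pics/crop3.png',np.hstack(v)); s=robot.state(); print(s['t'],s['tcp_pos'],s['ft_force'])
E
```

```text
10.5 [0.51107857 0.3277824  0.1999411 ] [ 0.08038423  0.08058852 -0.16084724]
```

View pics/crop3.png

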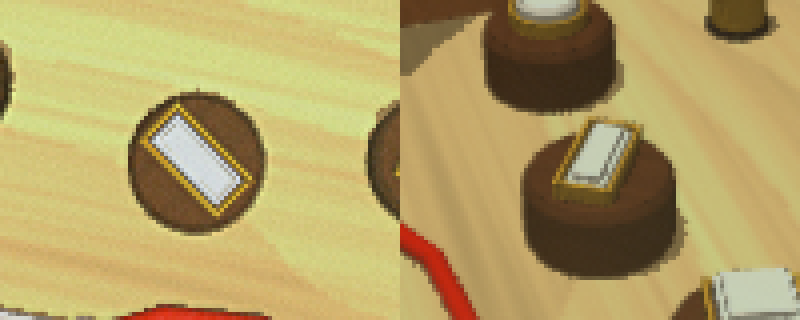

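The crop shows the long stone down in its setting, and the block at (195,163) has not moved.

```bash
python3 -c "
from rig import robot
print(robot.job_done())"
```

```text
the job is handed in; nothing more can be done
None
```

The long stone was pressed down to its hard stop and held there for about 2.5 s at roughly 15 N; the arm then withdrew, the last picture shows its block unmoved, and I handed the job in (no verdict was returned).

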